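# Set out the stamps for the class

## Robot

A 6-joint arm with a two-finger parallel gripper is mounted at the origin on the work surface. World frame = base frame: x ahead of the robot, y to its left, z up, the work surface at z = 0. Lengths are in m, angles in rad, forces in N, time in s.
With the tool pointing down it reaches from about 0.35 to 0.725 m from the base axis. Payload 4.3 kg.
Tool frame: the origin (TCP) lies at the very end of the fingers, on their centre line; the grasp point (between the pads) lies 19 mm behind it; z points along the fingers, y is the line along which they close (so a half turn about z gives the same grasp; the last joint's range is limited). The gripper opens to 85 mm and grips with 20 to 120 N. Pads are 22 mm wide; open, the fingers measure 114 mm over their backs; the gripper's body (76 mm by 85 mm) begins 54 mm behind the grasp point. The pads swing forward as they close: fully open they stand 13 mm farther back than shut.
Start: joints at [-1.331, 0.377, 0.081, 1.274, 0, 1.46], TCP at [0.197, -0.54, 0.231] pointing down, gripper open.
Joint ranges: [-2.72, 2.72], [-0.84, 1.66], [-1.02, 1.22], [-1.77, 2.12], [-1.37, 1.28], [-3.14, 3.14]. Speed limits (rad/s): [2.57, 2.57, 3.14, 3.14, 3.14, 3.14].

## Interface

Orientations are given as a 3x3 rotation matrix whose columns are the frame's x, y, z axes.
In Python, from workcell import env gives the robot as it stands. The module is installed in compiled form; this text tells all that it offers. Calls block until the motion is done:
- env.move_to(position, orientation): joint-space move of the TCP to a pose.
- env.movel(position, rotation=None, v=0.15, stop_force=None): straight line of the TCP; rotation=None keeps the orientation; v is the mean speed in m/s. With stop_force (N) it stops when the force on the tool has changed by that much, and returns True; else False.
- env.set_joints(angles): joint-space move.
- env.ungrasp() and env.clamp(strength=None): open the fingers fully, or close them until they stop; strength is the grip in N (None keeps the last).
- env.hold(seconds).
- env.ik(position, orientation): joint angles nearest the present ones, or None.
- env.sense(): the state.
- env.snapshot(name): name is "scene" or "top" or "wrist"; returns a dict with "pixels" (384x512x3 uint8, red, green, blue), "fovy" (degrees; the focal length in pixels is half the picture's height over the tangent of half this angle, whatever the lens; pixels are square), "cx", "cy" (the principal point, pixels), "R" (3x3) and "t" (3): a world point X has camera coordinates R X + t. Camera axes: x right, y down, z forward; pixel columns grow to the right and rows downward; lengths in m; the calibration is good to about 2 mm. The wrist camera is an equidistant fisheye: a pixel r from the principal point sees the ray r / f radians off the axis. A picture is of the moment at which its call begins. There is no depth.
A pose or a line that the arm cannot do raises env.MotionError and nothing moves.
- env.job_done(): hands the job in; it is judged then, once.
The state is a dict: "time": time; "joint_positions": joint angles; "joint_velocities": joint speeds; "joint_torque": joint torques, N m; "eef_pos": TCP position; "tool_rot": TCP orientation; "wrist_force": force on the tool from outside, world axes, zero at the start; "moment": the same for the moment, N m; "gripper_width": finger opening in m; "gripper_force": force on a finger pad.
Only numpy, scipy, OpenCV 4.12 (cv2) and the standard library are available. Lean on these libraries where they do the work, as an engineer would, in place of code of your own. Each camera call takes 0.05 s, during which the arm holds its last target. There are 200 camera calls.

## Task

Set up the stamping places: draw the locking pin out of the stamp case and hang it upright in the case's side notch, swing the keeper bar wide open (to about a right angle), then take tall round-handled stamps out of the packed case and stand one upright in the middle of every terracotta tile. Once every tile has its stamp, swing the keeper bar fully shut until it clicks into its detent, leaving the pin hanging in the notch; all other stamps stay in the case, and the bowl, sponge and jar are left alone.

Things in the scene. Friction and masses are not known exactly. Their poses are not given: they have to be found in the camera images.
- case: Open plywood stamp case, fixed, 146 mm square, walls 26 mm high, inner floor at 5 mm. Origin: centre of its underside, z up. Packed with 3 x 3 stamps, pitch 44.4 mm along its x and y, 0.4 mm of play. Hinge post (axis x = +87 mm, y = 0) and pin post (bore x = -87, y = 0) 26 mm square, 72 high; detent housing 85 high at x = -105 to -144, y = 5 to 21; notch bracket at its -x, -y corner
- keeper (a joint): Angle (rad) of the steel keeper bar about its vertical hinge: 0 = shut, lying along the case's x over its middle; grows as the free end swings to the case's +y side, up to 1.9. Bar 20 mm wide, 198 mm long, 74 to 84 mm above the table. Stays where left, but from 0.12 to 0.06 its tip rides over a spring plunger (10 to 15 N at the knob); below 0.05 it snaps in and is held (rests at 0 to 0.02)
- keeper_hinge (a point): Point on the keeper's vertical hinge axis, 84 mm above the table (level with the bar's top)
- keeper_knob (a point): Top centre of the black upright knob on the keeper bar, 14 mm diameter, 34 mm tall (from 84 to 118 mm above the table), 122 mm from the hinge axis. When shut it is 52 mm from the pin
- pin: Locking pin, upright: steel stem 8 mm diameter, 30 mm long, tapered foot, under a black round grip 20 mm diameter, 34 mm tall. Origin: centre of the stem's foot, z up. At the start the stem passes through a 10 mm hole in the keeper's free end into the pin post, grip resting on the bar (underside 84 mm above the table); free once raised 31 mm
- notch (a point): Middle of the side notch that parks the pin: slot 13 mm wide, 36 mm long along the case's x, open at its -x end, above and below, in a bracket 8 mm thick with its top (this point) 50 mm above the table. Parked, the pin's grip rests on the bracket, its stem hangs in the slot, its foot 20 mm above the table
- stamp1: Wooden stamp with a TALL ROUND handle: block 44 x 44 x 30 mm, on its top a round handle 14 mm diameter and 34 mm tall in the centre; 64 mm in all. Origin: centre of the underside, z up. In the case at the start, in any of the nine places
- stamp2: Wooden stamp with a TALL ROUND handle: block 44 x 44 x 30 mm, on its top a round handle 14 mm diameter and 34 mm tall in the centre; 64 mm in all. Origin: centre of the underside, z up. In the case at the start, in any of the nine places
- stamp3: Wooden stamp with a TALL ROUND handle: block 44 x 44 x 30 mm, on its top a round handle 14 mm diameter and 34 mm tall in the centre; 64 mm in all. Origin: centre of the underside, z up. In the case at the start, in any of the nine places
- stamp4: Wooden stamp with a TALL ROUND handle: block 44 x 44 x 30 mm, on its top a round handle 14 mm diameter and 34 mm tall in the centre; 64 mm in all. Origin: centre of the underside, z up. In the case at the start, in any of the nine places
- stub1: Wooden stamp with a LOW FLAT handle: block 44 x 44 x 30 mm, on its top a lug 22 mm (along x) x 12 mm (along y) and 14 mm tall. Origin: centre of the underside, z up. Stays in the case
- stub2: Wooden stamp with a LOW FLAT handle: block 44 x 44 x 30 mm, on its top a lug 22 mm (along x) x 12 mm (along y) and 14 mm tall. Origin: centre of the underside, z up. Stays in the case
- stub3: Wooden stamp with a LOW FLAT handle: block 44 x 44 x 30 mm, on its top a lug 22 mm (along x) x 12 mm (along y) and 14 mm tall. Origin: centre of the underside, z up. Stays in the case
- stub4: Wooden stamp with a LOW FLAT handle: block 44 x 44 x 30 mm, on its top a lug 22 mm (along x) x 12 mm (along y) and 14 mm tall. Origin: centre of the underside, z up. Stays in the case
- stub5: Wooden stamp with a LOW FLAT handle: block 44 x 44 x 30 mm, on its top a lug 22 mm (along x) x 12 mm (along y) and 14 mm tall. Origin: centre of the underside, z up. Stays in the case
- tile1: Loose square terracotta tile, 72 x 72 mm, 9 mm thick, 0.12 kg, lying flat on the table; three or four such tiles are present. Origin: centre of the underside, z up
- tile2: Loose square terracotta tile, 72 x 72 mm, 9 mm thick, 0.12 kg, lying flat on the table; three or four such tiles are present. Origin: centre of the underside, z up
- tile3: Loose square terracotta tile, 72 x 72 mm, 9 mm thick, 0.12 kg, lying flat on the table; three or four such tiles are present. Origin: centre of the underside, z up
- tile4: Loose square terracotta tile, 72 x 72 mm, 9 mm thick, 0.12 kg, lying flat on the table; three or four such tiles are present. Origin: centre of the underside, z up
- water_bowl: Bystander: white bowl, 90 mm across, 50 mm high. Origin: centre of the underside
- sponge: Bystander: orange sponge 90 x 60 x 35 mm. Origin: centre of the underside
- glaze_jar: Bystander: glaze jar 60 mm diameter, 85 mm high. Origin: centre of the underside
Things that resemble listed ones, but are neither listed nor needed, are in the scene too. What is shaped like the stamp1 but pink is not meant.

How it is judged:
By the outcome, as a careful person would: the job done as asked, in the order asked, and still so for the second after the job is handed in, with the robot touching nothing.
Of tile1, tile2, tile3, tile4 only 3 to 4 are there at a start; the rules pass over those that are not, and their reading is None.
At some moment in a run one of tile1, tile2, tile3, tile4 may be knocked a few centimetres aside while the robot is not near it.
It also fails if it takes over 210 s, if anything falls off the work surface, if the arm or the gripper's body presses on something with over 40 N, if the wrist force passes 120 N, or if a joint passes its speed limit or range.

## Working session

There is one attempt and no reset: what is moved stays moved. The work goes in short steps, each a Python script; the robot and the scene stay as the last script left them, time stands still between calls to the robot, and variables do not carry over. Pictures are saved under pics/ and viewed, at most 14 in all, crops included, and the job is handed in when it is done.

```bash
mkdir -p pics; ls; cat > h.py <<'E'
import numpy as np, cv2
from workcell import env
def snap(name,fn,crop=None,scale=1):
    s=env.snapshot(name); im=s["pixels"][:,:,::-1]
    np.savez('pics/'+fn+'.npz',**s)
    if crop: u0,v0,u1,v1=crop; im=im[v0:v1,u0:u1]
    im=cv2.resize(im,None,fx=scale,fy=scale,interpolation=cv2.INTER_CUBIC)
    cv2.imwrite('pics/'+fn+'.png',im); return s
def ray(s,u,v,fish=False):
    f=384/2/np.tan(np.radians(float(s["fovy"]))/2)
    x,y=(u-s["cx"])/f,(v-s["cy"])/f
    if fish:
        r=np.hypot(x,y); d=np.array([x/r*np.sin(r),y/r*np.sin(r),np.cos(r)]) if r>0 else np.array([0,0,1.])
    else: d=np.array([x,y,1.])
    R=s["R"]; return -R.T@s["t"],R.T@d
def at(s,u,v,z,fish=False):
    c,d=ray(s,u,v,fish); return c+d*(z-c[2])/d[2]
def proj(s,X,fish=False):
    f=384/2/np.tan(np.radians(float(s["fovy"]))/2)
    p=s["R"]@np.array(X)+s["t"]
    if fish:
        r=np.hypot(p[0],p[1]);th=np.arctan2(r,p[2]);q=p[:2]/r*th
    else: q=p[:2]/p[2]
    return q*f+[s["cx"],s["cy"]]
def down(yaw): # y axis (closing) along direction yaw
    c,s=np.cos(yaw),np.sin(yaw)
    return np.array([[s,c,0],[-c,s,0],[0,0,-1.]])
E
python3 - <<'E'
from h import *
for n in("top","scene"):
    s=snap(n,n+"0",scale=1.56); print(n,s["fovy"],s["cx"],s["cy"],-s["R"].T@s["t"],s["R"])
print(env.sense())
E
```

```text
pics
top 48.12955165584088 256.9498450509887 194.18718916026089 [0.49928312 0.03848325 1.09750419] [[ 0.02357608 -0.99944215 -0.02365498]
 [-0.99813388 -0.02219884 -0.05688556]
 [ 0.05632872  0.02495197 -0.99810043]]
scene 56.35434353046956 253.42298409301873 194.45474739239026 [ 1.19302498 -0.00702662  0.62085464] [[ 0.0770118   0.99681491  0.02071744]
 [ 0.64575588 -0.03403628 -0.76278495]
 [-0.75965026  0.07212186 -0.64632029]]
{'time': 0.1, 'joint_positions': array([-1.33126864e+00,  3.77996926e-01,  7.97988153e-02,  1.27443118e+00,
       -2.76557353e-05,  1.46049471e+00]), 'joint_velocities': array([-0.0002855 , -0.00419076,  0.00164878,  0.00128006, -0.00027158,
        0.00084751]), 'joint_torque': array([ 1.79814841e-03, -4.64692783e+01,  2.70583212e+01,  1.20410789e-02,
       -4.59147600e-05, -1.42718370e-06]), 'eef_pos': array([ 0.19693109, -0.53960235,  0.23046561]), 'tool_rot': array([[ 9.39431262e-01,  3.42737057e-01, -4.61724993e-04],
       [ 3.42737323e-01, -9.39429603e-01,  1.77406970e-03],
       [ 1.74281302e-04, -1.82486693e-03, -9.99998320e-01]]), 'wrist_force': array([ 1.14238206, -0.22642417, -0.04864216]), 'moment': array([-0.00698487,  0.02571054, -0.03015078]), 'gripper_force': 0.0, 'gripper_width': 0.08521858562581885}
```

View pics/top0.png

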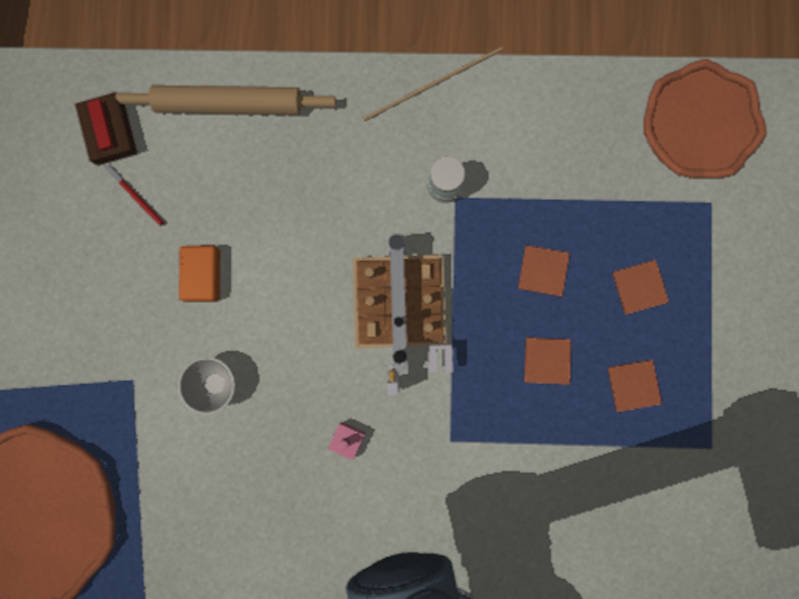

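View pics/scene0.png

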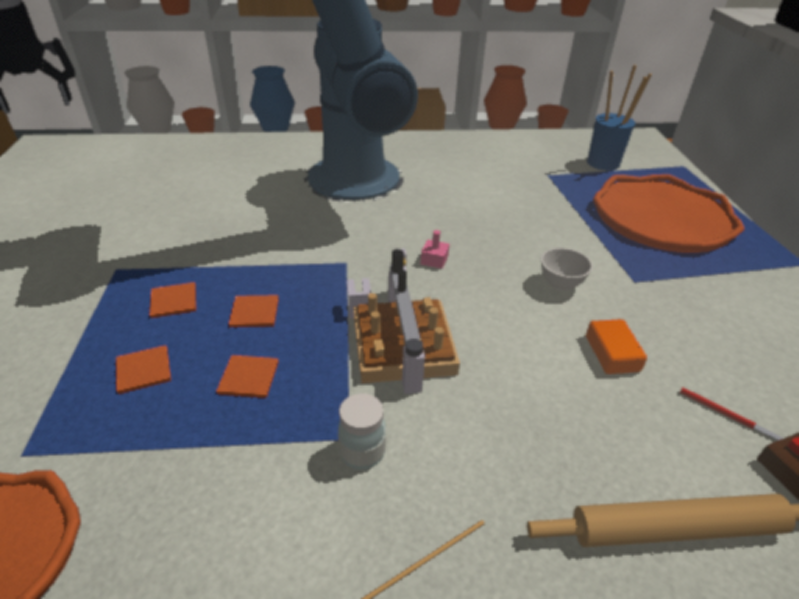

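The top view shows four tiles (545,270), (640,287), (548,361), (635,386). The case is at about (400,300), with its pin end towards the robot, so case axes ≈ world axes. The pink stamp at (347,440) is a decoy. Next I'll look at the case enlarged.

```bash
python3 - <<'E'
from h import *
snap("top","top1",crop=(215,140,310,265),scale=4.7)
s=snap("scene","sc1",crop=(215,145,305,265),scale=4.9)
E
python3 -c "
import cv2,numpy as np
a=cv2.imread('pics/top1.png');b=cv2.imread('pics/sc1.png');h=min(a.shape[0],b.shape[0]);print(a.shape,b.shape)
cv2.imwrite('pics/ab.png',np.hstack([a[:h],b[:h]])[:600,:])"
```

```text
(588, 446, 3) (588, 441, 3)
```

View pics/top1.png

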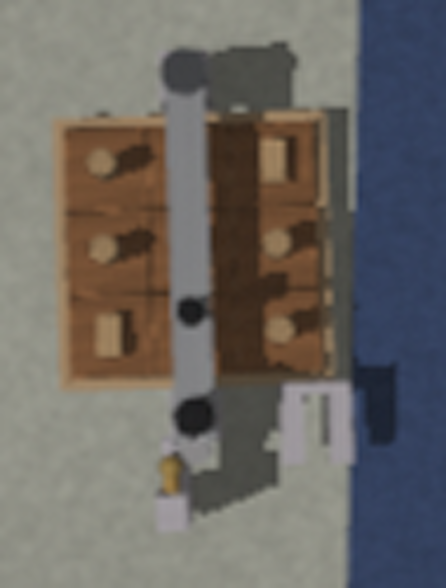

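View pics/sc1.png

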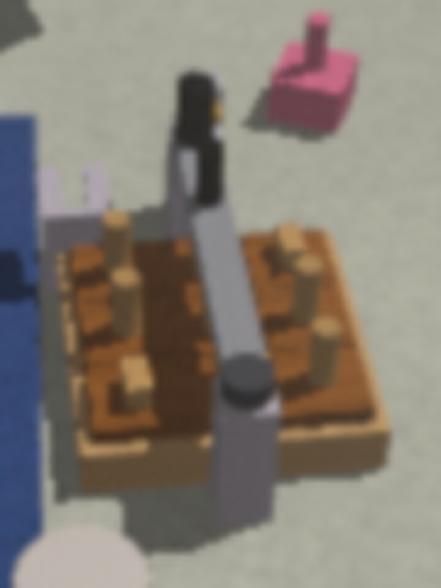

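The four tall round handles in the top crop are at (102,163), (103,247), (276,242) and (280,328). The pin is at (195,414), the knob at (190,312), the hinge at (186,72) and the slot at about (317,425). I'll fit the case pose from these.

```bash
cat > fit.py <<'E'
from h import *
from scipy.optimize import least_squares
s=dict(np.load('pics/top1.npz'))
k=4.7
px=lambda u,v:((u+.5)/k-.5+215,(v+.5)/k-.5+140)
pts=[((102,163),(.0444,.0444),.069),((103,247),(0,.0444),.069),((276,242),(0,-.0444),.069),((280,328),(-.0444,-.0444),.069),((195,414),(-.087,0),.118),((190,312),(-.035,0),.118)]
W=[at(s,*px(*p),z)[:2] for p,l,z in pts]; L=np.array([l for _,l,_ in pts])
def T(q,l): c,n=np.cos(q[2]),np.sin(q[2]); return np.array(l)@np.array([[c,n],[-n,c]])+q[:2]
r=least_squares(lambda q:(T(q,L)-W).ravel(),[.5,0,0])
print(r.x); print((T(r.x,L)-W)*1000)
n=at(s,*px(317,425),.05)[:2]; q=r.x; c,sn=np.cos(q[2]),np.sin(q[2])
print('notch',n,'local',np.array([[c,sn],[-sn,c]])@(n-q[:2]))
im=cv2.cvtColor(s["pixels"],cv2.COLOR_RGB2HSV)
def tiles(s,z=.009):
    hsv=cv2.cvtColor(s["pixels"],cv2.COLOR_RGB2HSV)
    m=cv2.inRange(hsv,(0,110,60),(14,255,255)); out=[]
    for cn in cv2.findContours(m,cv2.RETR_EXTERNAL,cv2.CHAIN_APPROX_NONE)[0]:
        (c,wh,a)=cv2.minAreaRect(cn)
        if 22<min(wh)<max(wh)<46:
            M=cv2.moments(cn); out.append((np.round(at(s,M['m10']/M['m00'],M['m01']/M['m00'],z)[:2],4),np.round(wh,1),round(a,1)))
    return out
if __name__=="__main__":
    for t in tiles(s): print(t)
E
python3 fit.py
```

```text
[0.56338745 0.06880562 0.06065129]
[[ 0.84978411  0.82648555]
 [-0.41413781 -0.21972933]
 [ 0.46235569 -0.64138842]
 [-0.09516493 -0.36221897]
 [-1.72634523  0.4193125 ]
 [ 0.92350817 -0.02246133]]
notch [0.47267115 0.00170822] local [-0.09461655 -0.06147533]
(array([ 0.4374, -0.3111]), array([28.8, 29. ]), 78.7)
(array([ 0.4736, -0.1725]), array([28., 29.]), 90.0)
(array([ 0.5959, -0.3199]), array([28. , 29.1]), 74.1)
(array([ 0.6192, -0.1644]), array([28.4, 28. ]), 10.3)
(array([0.6028, 0.3984]), array([35., 25.]), 90.0)
```

```bash
cat >> h.py <<'E'
Q=[0.56339,0.06881,0.0607]
def LW(x,y,z=None):
    c,n=np.cos(Q[2]),np.sin(Q[2]); p=[Q[0]+c*x-n*y,Q[1]+n*x+c*y]
    return np.array(p if z is None else p+[z])
def best(p,yaw):
    """down orientation (either half turn) with the smaller last-joint angle"""
    o=[]
    for a in(yaw,yaw+np.pi):
        j=env.ik(p,down(a))
        if j is not None:o.append((abs(j[5]),a))
    return down(min(o)[1])
E
python3 - <<'E'
from h import *
p=LW(-.09,-.03,.27); R=best(p,Q[2]-np.pi/4); env.move_to(p,R)
x=env.sense();print(x['joint_positions'],x['eef_pos'],x['time'])
s=snap("wrist","w0",scale=1.56); print(s["fovy"],-s["R"].T@s["t"],s["cx"],s["cy"])
for l,z in[((-.087,0),.118),((-.035,0),.118),((-.095,-.0615),.05)]:print(proj(s,LW(*l,z),True)*1.56)
E
```

```text
Traceback (most recent call last):
  File "h.py", line 36, in best
    j=env.ik(p,down(a))
  File "scipy/spatial/transform/_rotation.pyx", line 1143, in scipy.spatial.transform._rotation.Rotation.from_matrix
ValueError: Non-positive determinant (left-handed or null coordinate frame) in rotation matrix 0: [[-0.66290949  0.74869955  0.        ]
 [-0.74869955 -0.66290949  0.        ]
 [ 0.          0.         -1.        ]].
```

```bash
sed -i 's/np.array(\[\[s,c,0\],\[-c,s,0\]/np.array([[-s,c,0],[c,s,0]/' h.py
python3 - <<'E'
from h import *
p=LW(-.09,-.03,.27); R=best(p,Q[2]-np.pi/4); env.move_to(p,R)
x=env.sense();print(x['joint_positions'],x['eef_pos'],x['time'])
s=snap("wrist","w0",scale=1.56); print(s["fovy"],-s["R"].T@s["t"],s["cx"],s["cy"])
for l,z in[((-.087,0),.118),((-.035,0),.118),((-.095,-.0615),.05)]:print(proj(s,LW(*l,z),True)*1.56)
E
```

```text
[-6.40125529e-02  1.68129658e-01 -1.00813139e-01  1.30182826e+00
 -2.05431075e-04 -9.08974511e-01] [0.47550119 0.03288627 0.26995588] 2.475
65.70646984690485 [ 0.43046314 -0.01692756  0.41264833] 254.58002815546092 190.4405740072352
[425.2937906  311.15110219]
[371.05985071 362.00070832]
[372.7254112 225.6652125]
```

View pics/w0.png

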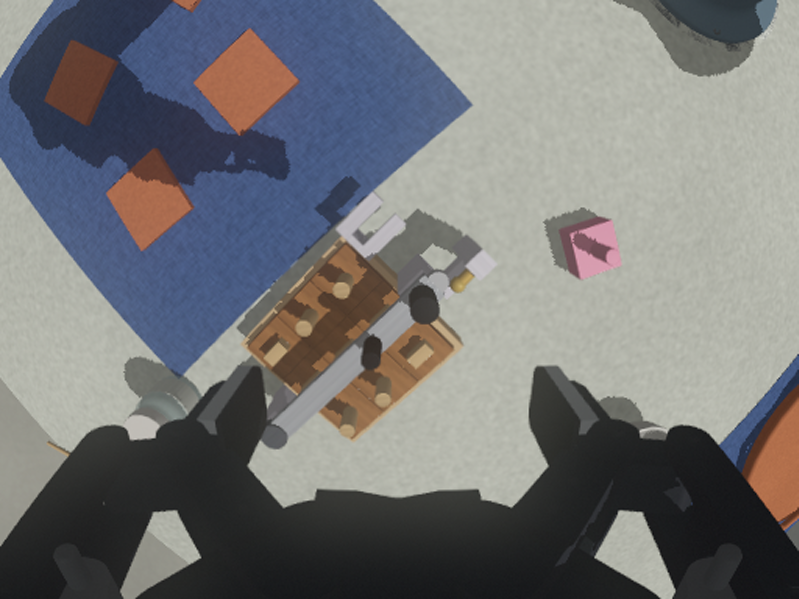

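The wrist view shows the pin at (425,305), the knob (372,350), the notch (367,225), and the four round handles (342,287), (304,326), (382,396) and (347,430). I'll zoom in with the predictions overlaid.

```bash
python3 - <<'E'
from h import *
s=dict(np.load('pics/w0.npz')); k=5; u0,v0,u1,v1=155,120,315,235
im=cv2.resize(s["pixels"][v0:v1,u0:u1,::-1],None,fx=k,fy=k,interpolation=cv2.INTER_CUBIC)
for l,z in[((-.087,0),.118),((-.035,0),.118),((-.095,-.0615),.05),((-.0444,-.0444),.069),((0,-.0444),.069)]:
    p=(proj(s,LW(*l,z),True)-[u0,v0]+.5)*k-.5; cv2.drawMarker(im,tuple(int(round(a)) for a in p),(0,255,0),0,9,1)
cv2.imwrite('pics/w0c.png',im)
E
```

```text
(no output)
```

View pics/w0c.png

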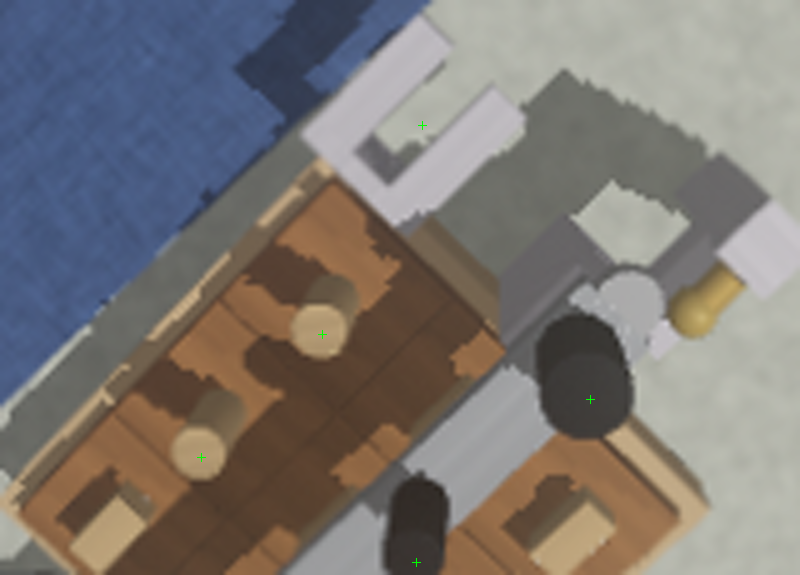

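```bash
python3 - <<'E'
from h import *
s=dict(np.load('pics/w0.npz'))
c,n=np.cos(Q[2]),np.sin(Q[2]); A=np.array([[c,n],[-n,c]])
loc=lambda u,v,z:A@(at(s,(u+.5)/5-.5+155,(v+.5)/5-.5+120,z,True)[:2]-Q[:2])
for p in[(357,147),(445,60),(388,185),(492,88)]:print(loc(*p,.05))
print(loc(588,393,.118),loc(320,331,.069),loc(198,453,.069))
R=env.sense()['tool_rot']
R=best(LW(-.087,0,.2),Q[2]-np.pi/4)
env.move_to(LW(-.0865,0,.15),R)
print(env.movel(LW(-.0865,0,.087),v=.06,stop_force=8))
env.clamp(40); x=env.sense(); print(x['gripper_width'],x['eef_pos'],x['wrist_force'])
print(env.movel(LW(-.0865,0,.135),v=.06)); x=env.sense(); print(x['wrist_force'],x['gripper_width'],x['time'])
E
```

```text
[-0.07997688 -0.06908388]
[-0.11046232 -0.0687255 ]
[-0.07854639 -0.05701935]
[-0.1136461 -0.0557649]
[-0.08763627 -0.00129194] [-0.04469813 -0.04518793] [-0.00021082 -0.04559586]
False
0.01872702037657941 [0.47711031 0.06354186 0.08718318] [-0.79397003 -0.3139445   2.76544681]
False
[-0.94244135  0.16407919 -0.008237  ] 0.01856345349492923 5.85
```

```bash
python3 - <<'E'
from h import *
p=(-.0965,-.062)
env.movel(LW(*p,.135),v=.1)
print(env.movel(LW(*p,.068),v=.06,stop_force=8)); print(env.sense()['eef_pos'][2])
snap("wrist","w1",crop=(190,110,350,230),scale=5)
E
```

```text
False
0.06841358865836746
```

View pics/w1.png

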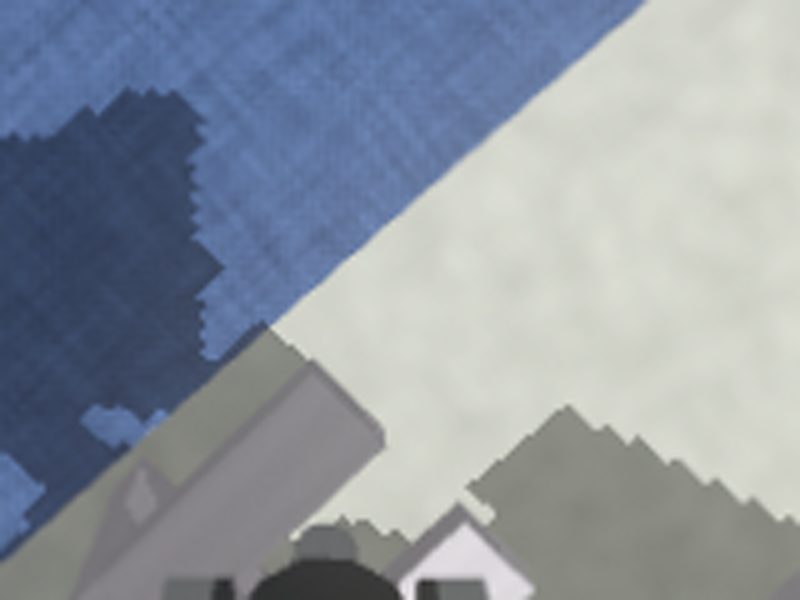

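```bash
cat >> h.py <<'E'
def knob(ph,z): return LW(.087-.122*np.cos(ph),.122*np.sin(ph),z)
def krot(ph,h): return down(Q[2]+np.pi/2-ph+h)
def swing(a,b,z,h,n):
    for ph in np.linspace(a,b,n+1)[1:]:
        env.movel(knob(ph,z),krot(ph,h),v=.08)
E
python3 - <<'E'
from h import *
p=(-.0965,-.062)
print(env.movel(LW(*p,.0525),v=.03,stop_force=5)); print(env.sense()['eef_pos'][2],env.sense()['wrist_force'])
env.ungrasp(); env.movel(LW(*p,.15),v=.15)
for h in(0,np.pi):
    print(h,[env.ik(knob(f,.087),krot(f,h)) for f in(0,.8,1.6)])
snap("wrist","w2",crop=(190,110,350,230),scale=5); print(env.sense()['time'])
E
```

```text
True
0.05318852434057547 [ 0.29790598 -0.35985037  4.91439229]
0 [array([ 0.00640634,  0.38176619, -0.30196641,  0.88706373,  0.        ,
       -0.05429366]), array([ 0.16304658,  0.46992458, -0.1617443 ,  0.93912745,  0.        ,
        0.90234658]), array([0.20059812, 0.64946457, 0.14850736, 1.06983912, 0.        ,
       1.73989812])]
3.141592653589793 [array([ 0.00640634,  0.38176619, -0.30196641,  0.88706373,  0.        ,
        3.08729899]), array([ 0.16304658,  0.46992458, -0.1617443 ,  0.93912745,  0.        ,
       -2.23924607]), array([ 0.20059812,  0.64946457,  0.14850736,  1.06983912,  0.        ,
       -1.40169454])]
9.95
```

View pics/w2.png

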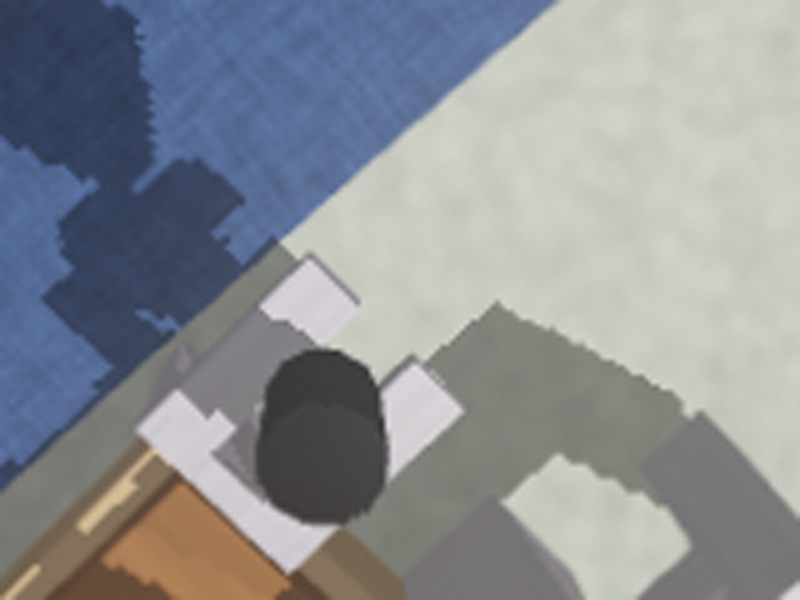

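The pin hangs upright in the notch, with its grip at (320,440). Next is the keeper.

```bash
python3 - <<'E'
from h import *
env.move_to(knob(0,.15),krot(0,0))
print(env.movel(knob(0,.089),v=.08,stop_force=8))
env.clamp(50); x=env.sense(); print(x['gripper_width'],x['wrist_force'])
swing(0,.2,.089,0,2); print(env.sense()['wrist_force'])
swing(.2,1.6,.089,0,8); x=env.sense(); print(x['gripper_width'],x['wrist_force'])
env.ungrasp(); env.movel(knob(1.6,.17),v=.15); print(env.sense()['time'])
env.move_to([.45,-.2,.3],best([.45,-.2,.3],0)); print(env.sense()['time'])
from fit import tiles
s=snap("top","top2",crop=(215,140,310,265),scale=4.7)
for t in tiles(s):print(t)
E
```

```text
False
0.012625165380986247 [ 0.45648422 -1.09909097  2.81014234]
[0.33979134 0.01333011 2.54199728]
0.01243475518866677 [ 2.44514735 -5.24705208  4.57345253]
17.725
19.4083
[0.56338745 0.06880562 0.06065129]
[[ 0.84978411  0.82648555]
 [-0.41413781 -0.21972933]
 [ 0.46235569 -0.64138842]
 [-0.09516493 -0.36221897]
 [-1.72634523  0.4193125 ]
 [ 0.92350817 -0.02246133]]
notch [0.47267115 0.00170822] local [-0.09461655 -0.06147533]
(array([ 0.4736, -0.1725]), array([28., 29.]), 90.0)
(array([ 0.5959, -0.3199]), array([28.2, 28.9]), 73.3)
(array([ 0.6192, -0.1644]), array([28.4, 28.1]), 10.3)
(array([0.6028, 0.3984]), array([35., 25.]), 90.0)
(array([0.8445, 0.5782]), array([36.6, 24.1]), 73.3)
```

View pics/top2.png

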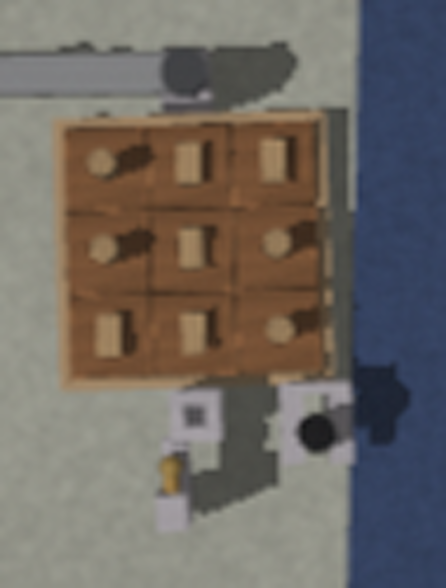

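```bash
cat > pp.py <<'E'
from h import *
def tiles(s):
    hsv=cv2.cvtColor(s["pixels"],cv2.COLOR_RGB2HSV)
    m=cv2.inRange(hsv,(0,90,25),(18,255,255)); out=[]
    for cn in cv2.findContours(m,cv2.RETR_EXTERNAL,cv2.CHAIN_APPROX_NONE)[0]:
        r=cv2.minAreaRect(cn)
        if 25<min(r[1])<max(r[1])<31.5:
            b=np.array([at(s,u,v,.009)[:2] for u,v in cv2.boxPoints(r)])
            M=cv2.moments(cn); c=at(s,M['m10']/M['m00'],M['m01']/M['m00'],.009)[:2]
            e=b[1]-b[0]; a=(np.arctan2(e[1],e[0])+np.pi/4)%(np.pi/2)-np.pi/4
            if -.5<c[1]<-.05: out.append([*c,a])
    return np.round(out,4)
ZT=.048
def pick(x,y):
    p=LW(x,y-.0004,.15); env.move_to(p,best(p,Q[2]+np.pi/2))
    print('stop',env.movel([*p[:2],ZT],v=.07,stop_force=8))
    env.clamp(60); w=env.sense()
    env.movel([*p[:2],.10],v=.05); a=env.sense(); env.movel([*p[:2],.18],v=.15)
    print('w',w['gripper_width'],'lift',a['wrist_force'],env.sense()['gripper_width'],'t',env.sense()['time'])
def place(x,y,a):
    p=np.array([x,y,.15])
    R=min((best(p,Q[2]+np.pi/2+0*k) if 0 else down(a+k*np.pi/2) for k in range(4)),key=lambda R:abs(env.ik(p,R)[5]-env.sense()['joint_positions'][5]) if env.ik(p,R) is not None else 9)
    env.move_to(p,R)
    env.movel([x,y,.058],v=.1)
    print('touch',env.movel([x,y,.0495],v=.02,stop_force=4),env.sense()['eef_pos'][2])
    env.ungrasp(); env.movel([x,y,.15],v=.15); print('t',env.sense()['time'])
E
sed -i 's/best(p,Q\[2\]+np.pi\/2+0\*k) if 0 else //' pp.py
python3 - <<'E'
from pp import *
print(tiles(dict(np.load('pics/top2.npz'))))
pick(.0444,.0444)
s=snap("top","top3",scale=1.56); t=tiles(s); print(t)
for x in t: print([env.ik([x[0],x[1],z],down(x[2])) is not None for z in(.05,.15)])
E
```

```text
[[ 0.5957 -0.3197  0.3145]
 [ 0.6192 -0.164  -0.1647]]
stop False
w 0.011631345647807155 lift [-0.35726125 -0.90004755 -0.94333738] 0.011742511208487749 t 25.0333
[[ 0.4369 -0.3109  0.2218]
 [ 0.5958 -0.3198  0.3013]
 [ 0.6191 -0.1635 -0.1647]]
[True, True]
[True, True]
[True, True]
```

View pics/top3.png

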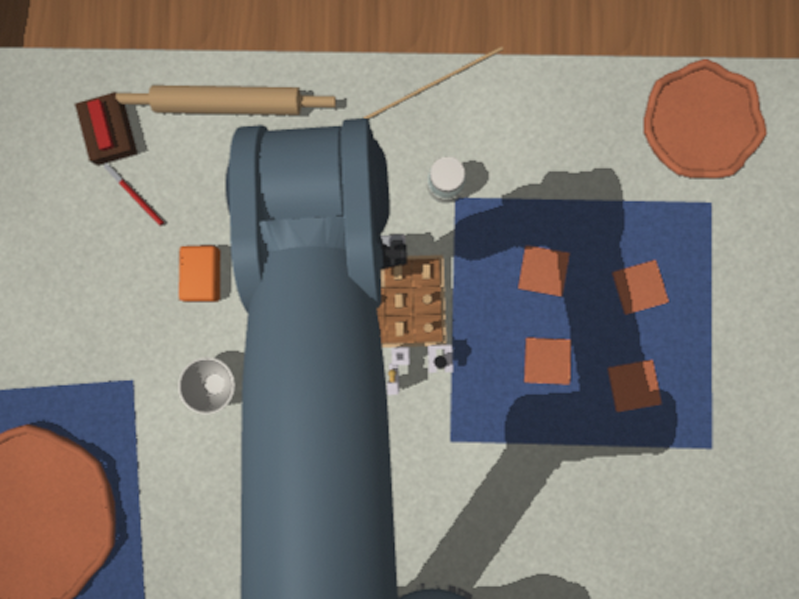

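The stamp is lifted and all four tiles are visible and unmoved. I'll place it on the far tile.

```bash
sed -i 's/<31.5/<36/' pp.py
python3 - <<'E'
from pp import *
place(.5958,-.3198,.30)
pick(0,.0444)
s=snap("top","top4"); t=tiles(s); print(t)
s=snap("wrist","w4",scale=1.3)
E
```

```text
touch True 0.05183396184488609
t 29.6583
stop False
w 0.011794330576664293 lift [ 0.11165173 -0.12099375 -0.4508613 ] 0.012067780962076257 t 35.4083
[[ 0.4368 -0.3112  0.2218]
 [ 0.5957 -0.3196  0.3185]
 [ 0.6189 -0.1636 -0.1595]]
```

View pics/top4.png

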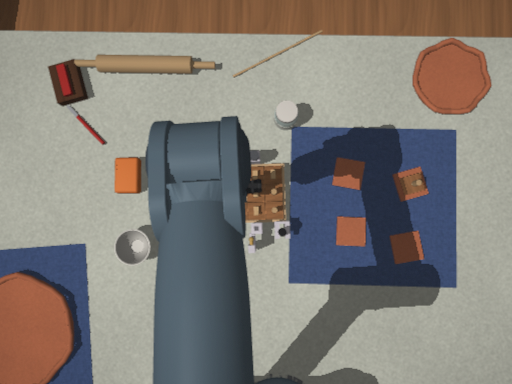

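The stamp stands in the middle of its tile at (411,184). Next I'll continue with the second and third, and find out why the (350,232) tile goes undetected.

```bash
python3 - <<'E'
from pp import *
s=dict(np.load('pics/top4.npz'));hsv=cv2.cvtColor(s["pixels"],cv2.COLOR_RGB2HSV)
m=cv2.inRange(hsv,(0,90,25),(18,255,255))
for cn in cv2.findContours(m,cv2.RETR_EXTERNAL,cv2.CHAIN_APPROX_NONE)[0]:
    r=cv2.minAreaRect(cn)
    if abs(r[0][0]-350)<20 and abs(r[0][1]-232)<20: print(r,at(s,*r[0],.009))
place(.4368,-.3112,.2218)
pick(0,-.0444)
s=snap("top","top5"); print(tiles(s))
E
```

```text
((350.5, 230.5), (29.0, 29.0), 90.0) [ 0.47461408 -0.17142668  0.009     ]
touch True 0.0517889497467186
t 40.1
stop False
w 0.011562241304402537 lift [ 0.31742913  0.55461632 -1.56078302] 0.011759935194277387 t 45.6
[[ 0.4368 -0.3109  0.2043]
 [ 0.5956 -0.3195  0.3013]
 [ 0.6188 -0.164  -0.1647]]
```

```bash
sed -i 's/min(r\[1\])<max/min(r[1])<=max/' pp.py
python3 - <<'E'
from pp import *
t=tiles(dict(np.load('pics/top5.npz')));print(t)
place(*t[np.argmin(np.hypot(t[:,0]-.6188,t[:,1]+.164))])
pick(-.0444,-.0444)
s=snap("top","top6"); t=tiles(s); print(t)
d=np.hypot(t[:,0]-.4736,t[:,1]+.1725); print(d.min())
if d.min()<.06: place(*t[d.argmin()])
p=[.42,.05,.3]; env.move_to(p,best(p,np.pi/2))
s=snap("top","top7",crop=(230,110,470,290),scale=3.3); print(tiles(s),env.sense()['time'])
E
```

```text
[[ 0.4368 -0.3109  0.2043]
 [ 0.4734 -0.1721  0.0234]
 [ 0.5956 -0.3195  0.3013]
 [ 0.6188 -0.164  -0.1647]]
touch True 0.05182639827420156
t 49.425
stop False
w 0.011320579915678218 lift [-1.54124537  0.17667556 -1.09876522] 0.011592262073750545 t 54.425
[[ 0.4369 -0.311   0.2218]
 [ 0.4734 -0.1721  0.0234]
 [ 0.5956 -0.3195  0.3013]
 [ 0.6194 -0.164  -0.1501]]
0.00044721359549995833
touch True 0.05188576857934011
t 58.2583
[[ 0.437  -0.3105  0.2218]
 [ 0.4728 -0.1716  0.0235]
 [ 0.5958 -0.3195  0.3013]
 [ 0.6106 -0.1479 -0.1494]] 59.3667
```

View pics/top7.png

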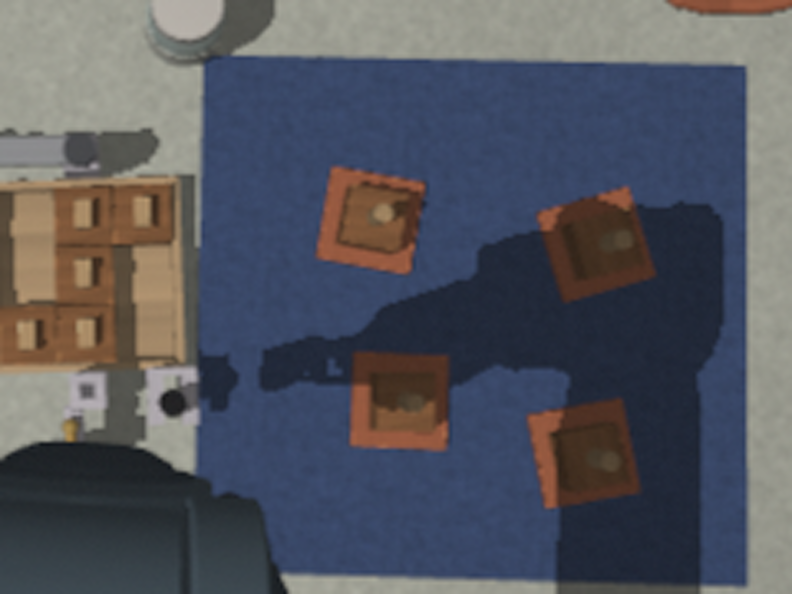

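All four are on tiles, but the upper-left tile was knocked to (371,220) and may be off-centre under its stamp. I'll compute the offsets from the handle tops.

```bash
python3 - <<'E'
from pp import *
s=dict(np.load('pics/top7.npz')); t=tiles(s)
for h in[(383,213),(624,238),(413,402),(611,461)]:
    w=at(s,(h[0]+.5)/3.3-.5+230,(h[1]+.5)/3.3-.5+110,.073)[:2]
    d=t[:,:2]-w; i=np.argmin((d**2).sum(1)); print(w,'tile-stamp mm',(d[i]*1000).round(1))
# look from the wrist at the knocked one
p=[.53,-.148,.25]; env.move_to(p,down(-np.pi/2)) if env.ik(p,down(-np.pi/2)) is not None else print('no')
s=snap("wrist","w8",scale=1.56); print(env.sense()['eef_pos'],-s["R"].T@s["t"])
for X in([.6106,-.1479,.009],[.6106,-.1479,.073]): print(proj(s,X,True)*1.56)
E
```

```text
[ 0.60948836 -0.14623168] tile-stamp mm [ 1.1 -1.7]
[ 0.59509611 -0.3187114 ] tile-stamp mm [ 0.7 -0.8]
[ 0.47402548 -0.16922677] tile-stamp mm [-1.2 -2.4]
[ 0.43555643 -0.30991154] tile-stamp mm [ 1.4 -0.6]
[ 0.52998729 -0.14788783  0.25005174] [ 0.59673988 -0.14752942  0.39266565]
[397.7794908  155.29769203]
[397.87382917 151.94847144]
```

View pics/w8.png

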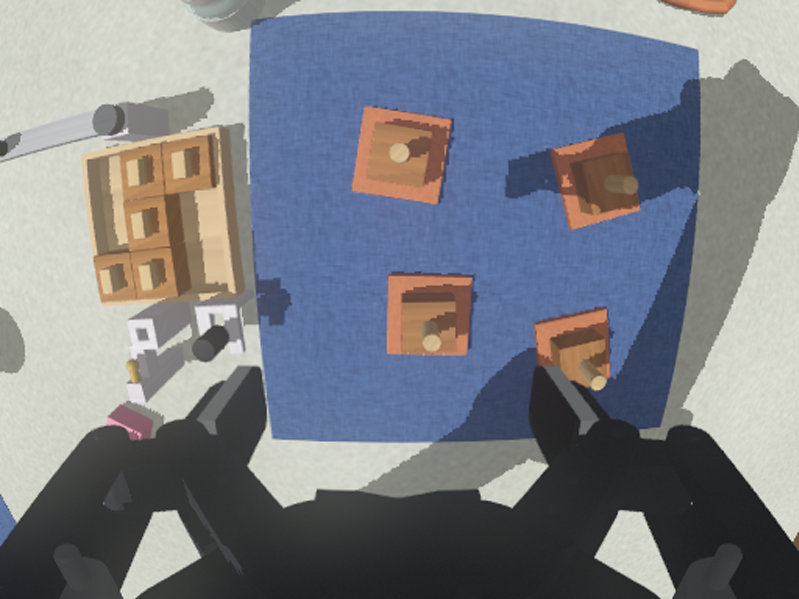

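The stamp rode along with its tile: its top is at (399,152) against (398,152) predicted for centred, and every stamp is within about 2 mm. The pin still hangs in the notch. Now I'll shut the keeper.

```bash
python3 - <<'E'
from pp import *
env.move_to(knob(1.6,.17),krot(1.6,0))
print(env.movel(knob(1.6,.089),v=.08,stop_force=8))
env.clamp(50); x=env.sense(); print(x['gripper_width'],x['wrist_force'])
swing(1.6,.2,.089,0,8); print(env.sense()['wrist_force'])
swing(.2,.0,.089,0,4); x=env.sense(); print(x['wrist_force'],x['gripper_width'])
f=env.movel(knob(-.02,.089),krot(-.02,0),v=.02,stop_force=15); x=env.sense(); print(f,x['wrist_force'],x['eef_pos'],knob(0,.089))
env.ungrasp(); env.movel(knob(0,.2),v=.15)
p=[.42,.25,.3]; env.move_to(p,best(p,np.pi/2)); print(env.sense()['time'])
s=snap("top","top9"); print(tiles(s))
im=s["pixels"][100:300,215:475,::-1]; cv2.imwrite('pics/top9.png',cv2.resize(im,None,fx=3,fy=3,interpolation=2))
E
```

```text
False
0.012443865953812807 [-0.40847592  0.41865971  2.02876843]
[-7.69105338 -1.48619369  9.73679198]
[-8.577408   -2.21843856 10.36512406] 0.012724308765566352
False [-7.52235784  1.47308688 10.66548521] [0.52701329 0.06480912 0.08906201] [0.52845446 0.0666868  0.089     ]
72.1333
[[ 0.437  -0.3107  0.2098]
 [ 0.473  -0.1713 -0.0367]
 [ 0.5957 -0.3194  0.3013]
 [ 0.6108 -0.1475 -0.164 ]]
```

View pics/top9.png

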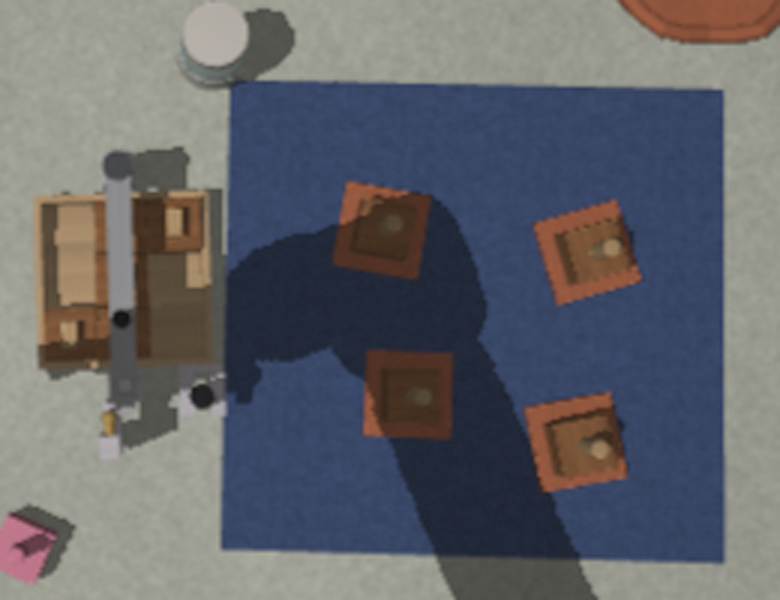

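```bash
python3 - <<'E'
from h import *
a=np.load('pics/top1.npz')['pixels'];b=np.load('pics/top9.npz')['pixels']
f=lambda im:[ (lambda g,w:(((w*np.arange(249,264)).sum()/w.sum()).round(2),((w*np.arange(200,213)[:,None]).sum()/w.sum()).round(2)))(None,np.clip(75-cv2.cvtColor(im,7)[200:213,249:264].astype(float),0,None)*(cv2.cvtColor(im,7)[200:213,249:264]<50))]
print(f(a),f(b))
s=dict(np.load('pics/top9.npz'))
print([proj(s,knob(p,.118)) for p in(0,.02,.06,.1)])
E
```

```text
[(np.float64(258.88), np.float64(205.47))] [(np.float64(255.83), np.float64(205.5))]
[array([255.05026739, 205.58337703]), array([253.98069216, 205.6131639 ]), array([251.8412671 , 205.60852741]), array([249.70438805, 205.5183238 ])]
```

```bash
python3 - <<'E'
from h import *
for n in('top1','top9'):
    g=cv2.cvtColor(np.load(f'pics/{n}.npz')['pixels'],7)
    for r in(195,206,215): print(n,r,g[r,246:266])
E
```

```text
top1 195 [ 73  76  90  90  95 116 126 127 127 127 127 128 126 101  60  50  51  49
  45  45]
top1 206 [ 78  79  86  87  87 112  93  33  31  32  30  29  46  58  53  48  48  48
  49  51]
top1 215 [ 86  80  81  86  86 104 122 129 129 129 130 131 130 119  98  66  46  46
  46  50]
top9 195 [128 105  99 101 106 128 139 140 141 140 142 142 140 111  67  55  56  56
  70  78]
top9 206 [88 76 85 96 96 88 57 22 25 24 22 23 50 64 60 53 54 52 57 65]
top9 215 [54 53 53 53 53 64 76 78 79 79 79 80 80 77 63 51 51 53 55 67]
```

The bar and knob edges sit at the same columns as at the start, to well under a pixel, so the keeper is fully shut. Handing in.

```bash
python3 -c "
from h import *
print(env.job_done())"
```

```text
the job is handed in; nothing more can be done
None
```

The job is handed in: the pin hangs in the side notch, all four tiles have a round-handled stamp standing within about 2 mm of centre, the five low-handled stamps are still in the case, and the keeper is back at its original shut position, though I saw no separate signal of the detent click.

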